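# Stack the lunch things in the top smoky box

## Task

Build tomorrow's lunch pile in the uppermost smoky box, in this order from the bottom: the steel lunch tin in the middle of the box and lengthways with it, the white sauce dish upright on the middle of the tin, the silicone lid fully home in the dish's mouth, and the small glass jar upright on the middle of the lid. Add each one only once the one beneath stands in its place and has been let go, and set the dish and the jar down gently, not dropped. Leave the mug, the big jar and the bowl where they are.

Things in the scene. Friction and masses are not known exactly. Their poses are not given: they have to be found in the camera images.
- boxes: Three open stacking boxes of smoky see-through plastic in one fixed column, outside 214 mm (its x) by 164 mm (its y), 120 mm tall; walls 4 mm. Origin: centre of the underside of the lowest box, on the sill; z up. The uppermost box is a shallow empty tray: inner floor 94 mm above the origin, rim at 120 mm, 206 x 156 mm clear inside.
- tin: Closed steel lunch tin, a loose plain block 128 mm (its x) by 66 mm (its y) by 45 mm high with a flat top, about 300 g; thin clips on its two short ends. Origin: centre of its underside. Grip it across the 66 mm width. Either way round is fine.
- dish: White ceramic sauce dish, small, round, open on top, straight-sided: 60 mm outside diameter, 52 mm inside diameter, 30 mm high, floor 5 mm thick, about 110 g. Origin: centre of its underside, z up. Grip across its outside.
- lid: Grey silicone lid (stiff), right way up: flat disc 66 mm diameter, 7 mm thick, over a plug 45 mm diameter, 5 mm deep (chamfered to 39 mm at its foot); 12 mm high, 40 g. Pull tab 16 mm wide along its +x, to 51 mm from the centre. Origin: centre of the plug's underside, z up. Grip the disc across its y. Home: plug in the dish, disc on its rim, origin 25 mm above the dish's.
- jar: Small round glass jar with a metal twist cap: 44 mm diameter, 60 mm high, cap 42 mm diameter over the top 16 mm, about 120 g. Origin: centre of its underside, z up.
- mug: Blue mug, 80 mm diameter, 85 mm high, handle at its +y. Origin: centre of its underside. Bystander: leave it.
- big_jar: Big labelled jar, 72 mm diameter, 100 mm high. Origin: centre of its underside. Bystander: leave it.
- bowl: Terracotta-coloured bowl, 120 mm rim diameter, 50 mm high. Origin: centre of its underside. Bystander: leave it.
Not all that is in view belongs to the job. What is shaped like the dish but black is not meant. There is more than one size of the lid; the job needs the smaller.

How it is judged:
On the way, in this order (a step that is already met when the one before it is completed fails the run):
1. the tin stands in the middle of the top box, lengthways, let go (horizontal distance between tin and boxes below 0.015 m and z of tin in the frame of boxes between 0.088 and 0.1 m and angle between tin's own z axis and vertical below 0.08 rad and angle between the x axis of tin and the x axis of boxes, either way round below 0.2 rad and contact force between the fingers and tin below 0.2 N and linear speed of tin below 0.02 m/s), for 0.2 s.
2. the sauce dish stands on the middle of the tin, let go (horizontal distance between tin and boxes below 0.015 m and z of tin in the frame of boxes between 0.088 and 0.1 m and angle between each of tin, dish's own z axis and vertical below 0.08 rad and angle between the x axis of tin and the x axis of boxes, either way round below 0.2 rad and horizontal distance between dish and tin below 0.012 m and z of dish in the frame of tin between 0.041 and 0.049 m and contact force between the fingers and dish below 0.2 N and linear speed of dish below 0.02 m/s), for 0.2 s.
3. the silicone lid is home in the dish's mouth, let go (horizontal distance between tin and boxes below 0.015 m and z of tin in the frame of boxes between 0.088 and 0.1 m and angle between each of tin, dish, lid's own z axis and vertical below 0.08 rad and angle between the x axis of tin and the x axis of boxes, either way round below 0.2 rad and horizontal distance between dish and tin below 0.012 m and z of dish in the frame of tin between 0.041 and 0.049 m and horizontal distance between lid and dish below 0.006 m and z of lid in the frame of dish between 0.0215 and 0.0278 m and contact force between the fingers and lid below 0.2 N and linear speed of lid below 0.02 m/s), for 0.2 s.
4. the small jar stands on the middle of the lid, let go (horizontal distance between tin and boxes below 0.015 m and z of tin in the frame of boxes between 0.088 and 0.1 m and angle between each of tin, dish, lid, jar's own z axis and vertical below 0.08 rad and angle between the x axis of tin and the x axis of boxes, either way round below 0.2 rad and horizontal distance between dish and tin below 0.012 m and z of dish in the frame of tin between 0.041 and 0.049 m and horizontal distance between lid and dish below 0.006 m and z of lid in the frame of dish between 0.0215 and 0.0278 m and horizontal distance between jar and lid below 0.012 m and z of jar in the frame of lid between 0.009 and 0.0155 m and contact force between the fingers and jar below 0.2 N and linear speed of jar below 0.02 m/s), for 0.2 s.
At the end, for the whole second after the job is handed in: Tin flat in the top box within 15 mm of its centre and 0.2 rad of its long side; dish upright on the tin within 12 mm of its centre; lid home, plug in the dish's mouth and disc level on the rim; jar upright on the lid within 12 mm of its centre; all let go and at rest (horizontal distance between tin and boxes below 0.015 m and z of tin in the frame of boxes between 0.088 and 0.1 m and angle between each of tin, dish, lid, jar's own z axis and vertical below 0.08 rad and angle between the x axis of tin and the x axis of boxes, either way round below 0.2 rad and horizontal distance between dish and tin below 0.012 m and z of dish in the frame of tin between 0.041 and 0.049 m and horizontal distance between lid and dish below 0.006 m and z of lid in the frame of dish between 0.0215 and 0.0278 m and horizontal distance between jar and lid below 0.012 m and z of jar in the frame of lid between 0.009 and 0.0155 m and linear speed of each of tin, dish, lid, jar below 0.02 m/s); the robot touches nothing.
It fails at once if the mug is shifted by more than 30 mm or tipped over (distance of mug from where it was at the start of the episode above 0.03 m or angle between mug's own z axis and vertical above 0.5 rad).
It fails at once if the big jar is shifted by more than 30 mm or tipped over (distance of big_jar from where it was at the start of the episode above 0.03 m or angle between big_jar's own z axis and vertical above 0.5 rad).
It fails at once if the bowl is shifted by more than 30 mm or tipped over (distance of bowl from where it was at the start of the episode above 0.03 m or angle between bowl's own z axis and vertical above 0.5 rad).
It fails at once if the dish is dropped on the tin (arrives faster than 0.4 m/s) (horizontal distance between dish and tin below 0.04 m and z of dish in the frame of tin between 0.035 and 0.06 m and linear speed of dish above 0.4 m/s).
It fails at once if the jar is dropped on the lid (arrives faster than 0.4 m/s) (horizontal distance between jar and lid below 0.04 m and z of jar in the frame of lid between 0.002 and 0.027 m and linear speed of jar above 0.4 m/s).
It also fails if it takes over 115 s, if anything falls off the work surface, if the arm or the gripper's body presses on something with over 40 N, if the wrist force passes 120 N, or if a joint passes its speed limit or range.

## Robot

A 7-joint arm with a two-finger parallel gripper is mounted at the origin on the work surface. World frame = base frame: x ahead of the robot, y to its left, z up, the work surface at z = 0. Lengths are in m, angles in rad, forces in N, time in s.
With the tool pointing down it reaches from about 0.425 to 0.925 m from the base axis. Payload 6.8 kg.
Tool frame: the origin (TCP) lies on the centre line of the jaws, within the pads' length; the fingertips stand 14 mm ahead of it and the grasp point (between the pads) lies 5 mm behind it (bot.finger_overhang is the distance from the TCP to the fingertips, in m); z points along the fingers, y is the line along which they close (so a half turn about z gives the same grasp; the last joint's range is limited). The gripper opens to 85 mm and grips with 20 to 120 N. Pads are 22 mm wide; open, the fingers measure 114 mm over their backs; the gripper's body (76 mm by 85 mm) begins 54 mm behind the grasp point. The pads swing forward as they close: fully open they stand 13 mm farther back than shut.
Start: joints at [-0.108, 0.477, 0.022, 1.555, -0.011, 1.109, -0.083], TCP at [0.675, 0, 0.245] pointing down, gripper open.
Joint ranges: [-2.96, 2.96], [-0.34, 2.1], [-1.41, 1.46], [0.24, 2.44], [-1.37, 4.51], [0.17, 1.92], [-2.96, 2.96]. Speed limits (rad/s): [2.39, 2.39, 3.14, 3.14, 3.14, 3.14, 3.14].

## Interface

Orientations are given as a unit quaternion [w, x, y, z].
In Python, from station import bot gives the robot as it stands.
- The arm moves only by the shell command python3 -m inch 'ROWS' [OPENING] [FORCE]. ROWS is JSON, a list of rows, each a list of 4 numbers: the shift along the tool's x, y, z in m, then the turn about the tool's z in degrees. A call has 1 to 12 rows; each row shifts and turns the commanded pose from where the row before left it, along the tool's axes as they then stand; what a row does not reach is not made up. A row lasts 1/10 s, in which the tool goes at most 50 mm and 8.59 degrees, less where a joint would pass 70% of its speed; a pose out of reach is approached as far as the arm can. A call is refused whole if a number of a shift passes 0.05 or a number of a turn 8.59, either way. A call with a gripper value outside its range is refused whole. OPENING is the finger opening in m, from 0 to 0.0854, set as the call begins (- or left out, the last holds). The fingers move at their own pace and stop on an object; FORCE is the grip in N (left out, the last holds). Time passes only in rows, so rows that do not move let the fingers close. It gives the time, the measured TCP pose, the force, the opening and the grip force at its end, in the units of the state.
- bot.get_obs(): the state, without advancing time (a new reading comes with each control period).
- bot.read_camera(name): name is "scene" or "side" or "wrist"; returns a dict with "color" (400x640x3 uint8, red, green, blue), "mtx" (3x3 intrinsics, pixels), "world_from_camera" (4x4, takes a point from camera to world coordinates); the wrist camera has in their place "hand_eye" (4x4, takes a point from camera to tool coordinates, whose origin is the TCP and whose axes are the flange's). Camera axes: x right, y up, looking along -z (the intrinsics and any distortion apply to the point x, -y, -z); pixel columns grow to the right and rows downward; lengths in m; the calibration is good to about 2 mm. A picture is of the moment at which its call begins: read the wrist's pose just before it. There is no depth.
- bot.hand_in(): hands the job in; it is judged then, once.
The state is a dict: "t": time; "q": joint angles; "joint_vel": joint speeds; "joint_torque": joint torques, N m; "eef_pos": TCP position; "tool_rot": TCP orientation; "contact_force": force on the tool from outside, world axes, zero at the start; "torque": the same for the moment, N m; "gripper_width": opening from 0.0 (shut) to 1.0 (fully open); "grasp_force": force on a finger pad.
Only numpy, scipy, OpenCV 4.12 (cv2) and the standard library are available. Lean on these libraries where they do the work, as an engineer would, in place of code of your own. Each camera call takes 0.05 s, during which the arm holds its last target. There are 200 camera calls.

## Working session

There is one attempt and no reset: what is moved stays moved. The work goes in short steps, Python scripts to look and compute and a shell command to move; the robot and the scene stay as the last step left them, time stands still between calls to the robot, and variables do not carry over. Pictures are saved under pics/ and viewed, at most 16 in all, crops included, and the job is handed in when it is done.

```bash
mkdir -p pics; ls; cat > h.py <<'E'
import numpy as np, cv2
from station import bot
from scipy.spatial.transform import Rotation as R
def tool():
    o=bot.get_obs(); T=np.eye(4); w,x,y,z=o["tool_rot"]
    T[:3,:3]=R.from_quat([x,y,z,w]).as_matrix(); T[:3,3]=o["eef_pos"]; return T
def cam(name,save=None):
    T=tool(); c=bot.read_camera(name)
    W=np.array(c["world_from_camera"]) if "world_from_camera" in c else T@np.array(c["hand_eye"])
    if save: cv2.imwrite(f"pics/{save}.png",c["color"][:,:,::-1])
    return c["color"],np.array(c["mtx"]),W
def ray(u,v,K,W,z):
    d=np.linalg.inv(K)@[u,v,1]; d=W[:3,:3]@[d[0],-d[1],-d[2]]; p=W[:3,3]
    return p+d*(z-p[2])/d[2]
def proj(P,K,W):
    c=np.linalg.inv(W)@[*P,1]; q=K@[c[0],-c[1],-c[2]]; return q[:2]/q[2]
E
python3 - <<'E'
from h import *
np.set_printoptions(precision=3,suppress=True)
print(bot.get_obs())
for n in("scene","side","wrist"):
    im,K,W=cam(n,n+"0"); print(n,K,W); np.savez(n+"0",im=im,K=K,W=W)
a=[cv2.imread(f"pics/{n}0.png") for n in("scene","side","wrist")]
E
```

```text
pics
{'t': 0.0, 'q': array([-0.108,  0.478,  0.022,  1.556, -0.011,  1.109, -0.083]), 'joint_vel': array([ 0.   , -0.002,  0.   ,  0.002, -0.001,  0.002,  0.002]), 'joint_torque': array([ -0.001, -59.644,   1.608, -28.119,   0.012,   0.009,   0.   ]), 'eef_pos': array([ 0.674, -0.   ,  0.244]), 'tool_rot': array([-0.001,  0.707,  0.707, -0.001]), 'contact_force': array([ 0.015, -0.324, -0.258]), 'torque': array([-0.027,  0.01 , -0.011]), 'grasp_force': 0.0, 'gripper_width': 0.9994611810139301}
scene [[459.01    0.    332.332]
 [  0.    459.01  207.373]
 [  0.      0.      1.   ]] [[-0.012 -0.793  0.61   1.238]
 [ 1.    -0.003  0.015 -0.019]
 [-0.01   0.61   0.793  0.954]
 [ 0.     0.     0.     1.   ]]
side [[429.994   0.    315.943]
 [  0.    429.994 203.175]
 [  0.      0.      1.   ]] [[ 0.981  0.092 -0.17   0.341]
 [-0.193  0.516 -0.835 -0.944]
 [ 0.011  0.852  0.524  0.629]
 [ 0.     0.     0.     1.   ]]
wrist [[285.001   0.    321.715]
 [  0.    285.001 202.24 ]
 [  0.      0.      1.   ]] [[ 1.    -0.001  0.002  0.674]
 [ 0.001  0.961  0.277  0.071]
 [-0.002 -0.277  0.961  0.373]
 [ 0.     0.     0.     1.   ]]
```

View pics/scene0.png

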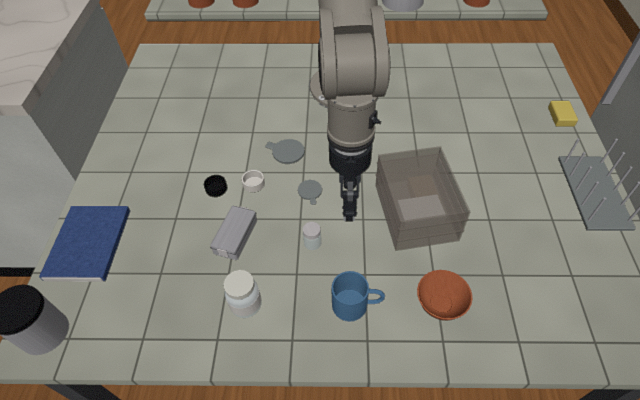

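View pics/side0.png

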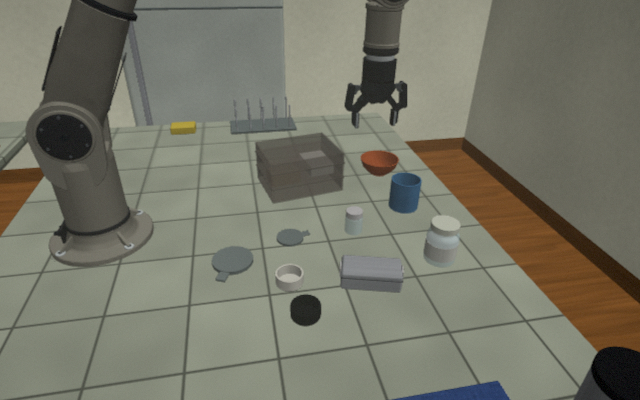

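View pics/wrist0.png

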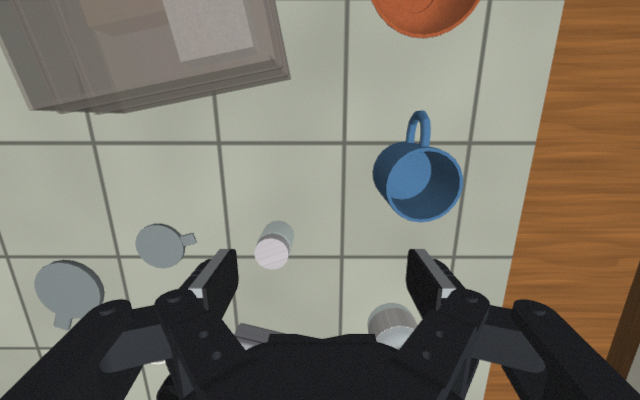

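The scene view shows: 
- **Dish:** white at (253,181); the black one at (215,186) is the decoy. 
- **Lid:** small at (310,189), chosen; the larger one at (289,151) is the decoy. 
- **Jar:** small at (312,235); the big labelled jar at (241,290) is a bystander. 
- **Tin:** (235,232). 
- **Box column:** (420,197). 

The mug is at (350,296) and the bowl at (444,294). Next is one close crop.

```bash
python3 - <<'E'
from h import *
im=cv2.imread("pics/scene0.png")
c=im[130:270,195:335]; a=cv2.resize(c,(400,400),interpolation=cv2.INTER_CUBIC)
c=im[135:255,360:480]; b=cv2.resize(c,(400,400),interpolation=cv2.INTER_CUBIC)
cv2.imwrite("pics/crop1.png",np.hstack([a,b]))
E
```

```text
(no output)
```

View pics/crop1.png

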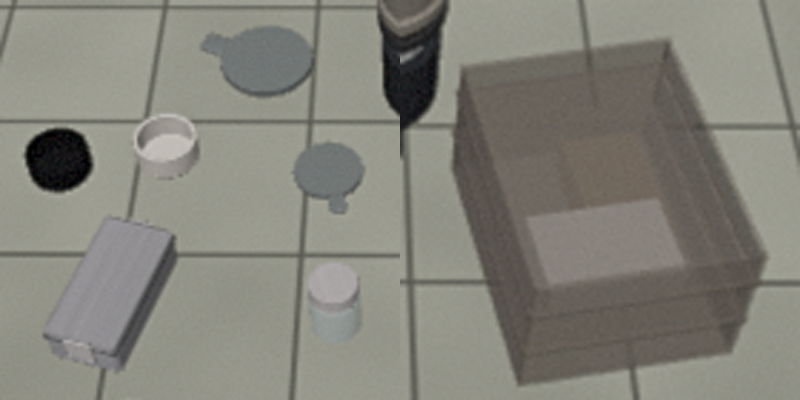

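```bash
python3 - <<'E'
from h import *
np.set_printoptions(precision=4,suppress=True)
d=np.load("scene0.npz");K,W=d["K"],d["W"]
r=lambda u,v,z:ray(u,v,K,W,z)[:2]
B=np.array([r(*p,.12) for p in((378,155.1),(441,147),(470.1,212.1),(401.4,222))])
print("box",B,B.mean(0),[np.linalg.norm(B[i]-B[i-1]) for i in range(4)])
for n in((1,0),(2,3)):
    e=B[n[1]]-B[n[0]];print(np.degrees(np.arctan2(e[1],e[0])))
for n in((3,0),(2,1)):
    e=B[n[1]]-B[n[0]];print("x?",np.degrees(np.arctan2(e[1],e[0])))
T=np.array([r(195+a/2.857,130+b/2.857,.045) for a,b in((107,217),(176,236),(114,352),(45,336))])
print("tin",T,T.mean(0),[np.linalg.norm(T[i]-T[i-1]) for i in range(4)])
e=T[3]-T[0];print(np.degrees(np.arctan2(e[1],e[0])))
l=r(309.8,189.5,.012);t=r(313.3,201.8,.012);print("lid",l,t,np.linalg.norm(l-t),np.degrees(np.arctan2(*(t-l)[::-1])))
print("dish",r(253.8,179.7,.03),"jar",r(311.9,228,.06))
for n,u,v,z in(("mug",350,283,.085),("bowl",445,290,.05),("bigjar",239,284,.1),("black",215,182,.03)):print(n,r(u,v,z))
E
```

```text
box [[0.431  0.0778]
 [0.4023 0.2391]
 [0.6092 0.2774]
 [0.6375 0.1199]] [0.52   0.1786] [np.float64(0.21069274303653682), np.float64(0.16380775617915713), np.float64(0.21042166081438562), np.float64(0.16004685418817227)]
-79.89955143335109
-79.82373850364775
x? -168.48453083868424
x? -169.50694417038946
tin [[ 0.5356 -0.2871]
 [ 0.5562 -0.224 ]
 [ 0.6745 -0.2613]
 [ 0.6594 -0.3203]] [ 0.6064 -0.2732] [np.float64(0.1281558388879806), np.float64(0.0664113351439528), np.float64(0.123982211573757), np.float64(0.06092477782477129)]
-15.017353963315028
lid [ 0.4538 -0.0977] [ 0.4956 -0.0868] 0.043184946236400325 14.613191336023357
dish [ 0.4352 -0.2472] jar [ 0.6127 -0.0838]
mug [0.7719 0.0043]
bowl [0.7689 0.2117]
bigjar [ 0.7837 -0.2274]
black [ 0.4436 -0.3498]
```

```bash
python3 -m inch '[[-0.045,-0.011,0,0],[-0.045,-0.011,0,0],[-0.045,-0.011,0,0],[-0.045,-0.011,0,0],[-0.045,-0.011,0,0],[-0.048,-0.013,0,0],[0,0,0,-8.5],[0,0,0,-8.5],[0,0,0,-8.5],[0,0,0,-8.5],[0,0,0,-8.5],[0,0,0,-8.5]]' 0.0854 40; python3 -m inch '[[0,0,0,-8],[0,0,0,-8],[0,0,0,-7],[0,0,0,0],[0,0,0,0]]'
python3 - <<'E'
from h import *
im,K,W=cam("wrist","wrist1"); np.savez("wrist1",im=im,K=K,W=W); print(tool().round(3)); print(bot.get_obs()["q"].round(2))
E
```

```text
t: 1.35
eef_pos: [0.6067, -0.273, 0.2449]
tool_rot: [-0.0, 0.331, 0.944, 0.0]
contact_force: [0.4, -0.1, -0.2]
gripper_width: 0.996
grasp_force: 0.0
t: 1.85
eef_pos: [0.6068, -0.2731, 0.245]
tool_rot: [-0.0, 0.141, 0.99, 0.0]
contact_force: [0.1, 0.2, 0.3]
gripper_width: 1.001
grasp_force: 0.0
[[-0.96   0.279 -0.     0.607]
 [ 0.279  0.96   0.    -0.273]
 [ 0.     0.    -1.     0.245]
 [ 0.     0.     0.     1.   ]]
[ 0.46  0.47 -0.18  1.57  0.09  1.11  1.54]
```

View pics/wrist1.png

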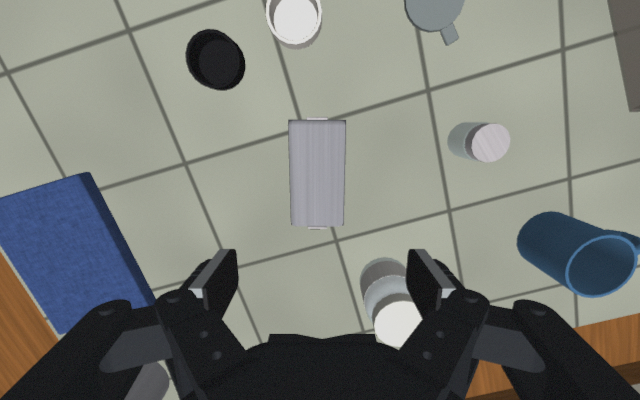

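The wrist view shows the tin with its top corners near (289,121), (346,121), (344,226) and (291,226), almost aligned with the jaws. The jar cap is at (491,142).

```bash
python3 - <<'E'
from h import *
np.set_printoptions(precision=4,suppress=True)
d=np.load("wrist1.npz");im,K,W=d["im"],d["K"],d["W"]
lab=cv2.cvtColor(im,cv2.COLOR_RGB2LAB); print(lab[170,318],lab[170,250],lab[142,491],lab[170,343],lab[119,318])
m=((lab[:,:,1]>127)&(lab[:,:,2]<130)).astype(np.uint8); m[:100]=0;m[245:]=0;m[:,:270]=0;m[:,370:]=0
m=cv2.morphologyEx(m,cv2.MORPH_OPEN,np.ones((5,5)))
c=max(cv2.findContours(m,0,2)[0],key=cv2.contourArea); print(cv2.contourArea(c),cv2.boundingRect(c))
P=np.array([ray(*p[0],K,W,.045)[:2] for p in c],np.float32)
r=cv2.minAreaRect(P*1000);print("tin",r)
pts=np.array([ray(u,v,K,W,.045)[:2] for u,v in((289,121),(346,121),(344,226),(291,226))]);print(pts,pts.mean(0),"jar",ray(491,142,K,W,.06))
e=pts[3]-pts[0];f=pts[2]-pts[1];print(np.degrees(np.arctan2([e[1],f[1]],[e[0],f[0]])),np.linalg.norm(e),np.linalg.norm(pts[1]-pts[0]))
E
```

```text
[167 129 125] [171 124 134] [195 130 127] [166 128 126] [188 130 127]
5702.0 (289, 117, 57, 112)
tin ((595.908447265625, -275.24395751953125), (63.62248611450195, 130.96656799316406), 73.60895538330078)
[[ 0.5286 -0.2876]
 [ 0.5462 -0.2269]
 [ 0.6655 -0.261 ]
 [ 0.6473 -0.3235]] [ 0.5969 -0.2747] jar [ 0.6105 -0.0834  0.06  ]
[-16.8428 -15.9517] 0.12402153345084904 0.06316387266949386
```

```bash
python3 -m inch '[[0.008,-0.003,0.03,0],[0,0,0.04,0],[0,0,0.04,0],[0,0,0.04,0],[0,0,0.035,0],[0,0,0.02,0],[0,0,0.014,0],[0,0,0,0],[0,0,0,0]]' 0.0854 40; python3 -m inch '[[0,0,0,0],[0,0,0,0],[0,0,0,0],[0,0,0,0],[0,0,0,0],[0,0,0,0]]' 0 50
```

```text
t: 2.8
eef_pos: [0.5992, -0.2739, 0.0271]
tool_rot: [0.001, 0.139, 0.99, -0.0]
contact_force: [-0.0, 0.2, 0.2]
gripper_width: 0.999
grasp_force: 0.0
t: 3.4
eef_pos: [0.5997, -0.2744, 0.0283]
tool_rot: [0.002, 0.139, 0.99, -0.0]
contact_force: [-0.4, 1.3, 6.2]
gripper_width: 0.76
grasp_force: 57.4
```

```bash
python3 -m inch '[[0,0,-0.01,0],[0,0,-0.03,0],[0,0,-0.04,0],[0,0,-0.04,0],[0,0,-0.04,0],[0,0,-0.04,0],[0,0,0,0]]'; python3 -m inch '[[0.0203,0.0412,0,0],[0.0203,0.0412,0,0],[0.0203,0.0412,0,0],[0.0203,0.0412,0,0],[0.0203,0.0412,0,0],[0.0203,0.0412,0,0],[0.0203,0.0412,0,0],[0.0203,0.0412,0,0],[0.0203,0.0412,0,0],[0.0203,0.0412,0,0],[0,0,0,0]]'; python3 -m inch '[[0,0,0,-7],[0,0,0,-7],[0,0,0,-7],[0,0,0,-5.8],[0,0,0,0],[0,0,0,0]]'
python3 - <<'E'
from h import *
for n in("wrist","scene"):
    im,K,W=cam(n,n+"2"); np.savez(n+"2",im=im,K=K,W=W)
print(tool().round(3)); print(bot.get_obs()["q"].round(2))
E
```

```text
t: 4.1
eef_pos: [0.6016, -0.2747, 0.2339]
tool_rot: [0.006, 0.139, 0.99, -0.001]
contact_force: [0.5, -0.0, -1.6]
gripper_width: 0.758
grasp_force: 56.7
t: 5.2
eef_pos: [0.5139, 0.1865, 0.2265]
tool_rot: [-0.001, 0.134, 0.991, 0.002]
contact_force: [0.0, 0.9, -2.4]
gripper_width: 0.767
grasp_force: 56.7
t: 5.8
eef_pos: [0.5166, 0.1779, 0.226]
tool_rot: [-0.0, -0.093, 0.996, -0.0]
contact_force: [-0.3, -1.3, -2.7]
gripper_width: 0.763
grasp_force: 56.7
[[-0.983 -0.185 -0.     0.517]
 [-0.185  0.983 -0.     0.178]
 [ 0.    -0.    -1.     0.226]
 [ 0.     0.     0.     1.   ]]
[-0.07  0.32 -0.46  1.86  0.17  1.    1.16]
```

View pics/wrist2.png

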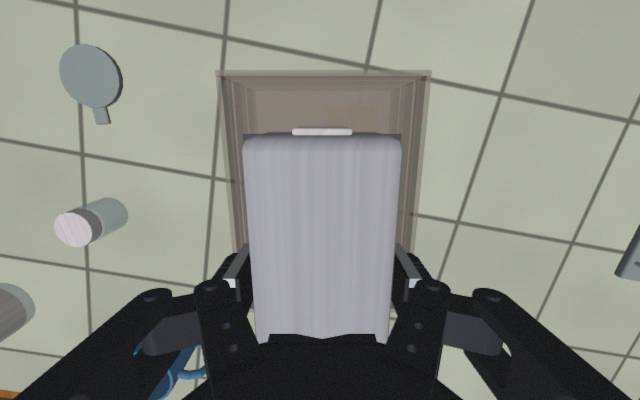

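The wrist view shows the tin held square over the box. The rim's near corners are at (217,70) and (431,70), and the tin's top near edge is at row ~137.

```bash
python3 - <<'E'
from h import *
np.set_printoptions(precision=4,suppress=True)
d=np.load("wrist2.npz");im,K,W=d["im"],d["K"],d["W"]
a=ray(217,70,K,W,.12)[:2];b=ray(431,70,K,W,.12)[:2]
print(a,b,np.linalg.norm(a-b)); v=b-a; y=np.degrees(np.arctan2(v[1],v[0]))-90; print("boxyaw",y)
ux=np.array([np.cos(np.radians(y)),np.sin(np.radians(y))]);print("box centre",(a+b)/2+.107*ux)
T=tool();ex=-T[:3,0][:2]
p=ray(244,137,K,W,.243)[:2];q=ray(400,137,K,W,.243)[:2];print(p,q,np.linalg.norm(p-q)); print("tin centre",(p+q)/2+.064*ex, "tcp",T[:2,3])
E
```

```text
[0.425  0.0813] [0.395  0.2402] 0.16161304738487975
boxyaw 10.670875516201079
box centre [0.5151 0.1806]
[0.4578 0.1378] [0.4468 0.1963] 0.0595420253724186
tin centre [0.5152 0.1789] tcp [0.5167 0.1781]
```

```bash
python3 -m inch '[[-0.001,0.001,0.03,0],[0,0,0.03,0],[0,0,0.02,0],[0,0,0.01,0],[0,0,0.006,0],[0,0,0.003,0],[0,0,0.002,0],[0,0,0.002,0],[0,0,0,0],[0,0,0,0]]'
```

```text
t: 6.9
eef_pos: [0.518, 0.1796, 0.1237]
tool_rot: [0.0, -0.094, 0.996, 0.0]
contact_force: [-0.6, -0.4, -1.4]
gripper_width: 0.764
grasp_force: 56.7
```

```bash
python3 -m inch '[[0,0,0.001,0],[0,0,0.001,0],[0,0,0,0]]';python3 -m inch '[[0,0,0,0],[0,0,0,0],[0,0,0,0],[0,0,0,0],[0,0,0,0],[0,0,0,0]]' 0.0854 20;  python3 -m inch '[[0,0,-0.01,0],[0,0,-0.03,0],[0,0,-0.04,0],[0,0,-0.04,0],[0,0,0,0],[0,0,0,0]]'
python3 - <<'E'
from h import *
for n in("wrist","scene"):
    im,K,W=cam(n,n+"3"); np.savez(n+"3",im=im,K=K,W=W)
print(tool().round(4))
E
```

```text
t: 7.2
eef_pos: [0.5179, 0.1796, 0.1222]
tool_rot: [0.0, -0.094, 0.996, -0.0]
contact_force: [-2.5, -0.7, 5.5]
gripper_width: 0.761
grasp_force: 57.7
t: 7.8
eef_pos: [0.5177, 0.1795, 0.1213]
tool_rot: [-0.0, -0.094, 0.996, 0.0]
contact_force: [-0.3, -0.6, 0.3]
gripper_width: 1.002
grasp_force: 0.0
t: 8.4
eef_pos: [0.5182, 0.1797, 0.2428]
tool_rot: [0.001, -0.094, 0.996, 0.0]
contact_force: [-0.1, -1.4, -1.6]
gripper_width: 1.004
grasp_force: 0.0
[[-9.823e-01 -1.873e-01 -1.300e-03  5.171e-01]
 [-1.873e-01  9.823e-01 -7.000e-04  1.791e-01]
 [ 1.400e-03 -4.000e-04 -1.000e+00  2.406e-01]
 [ 0.000e+00  0.000e+00  0.000e+00  1.000e+00]]
```

View pics/wrist3.png

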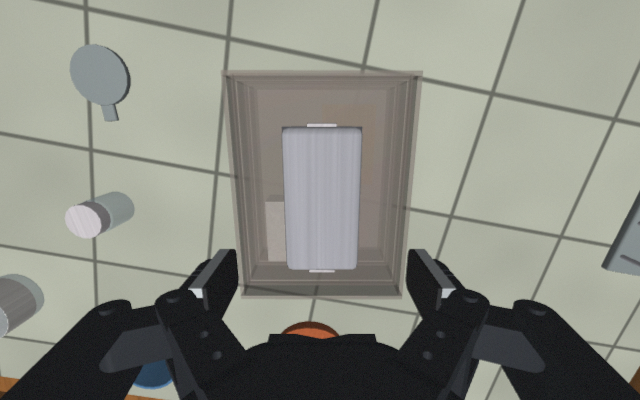

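The tin stands in the box: rim corners (223,71), (422,71), (403,296), (244,296), and tin top corners (282,127), (361,127), (356,269), (287,269). The small lid's disc is at (100,73) and the jar cap at (84,220).

```bash
python3 - <<'E'
from h import *
np.set_printoptions(precision=4,suppress=True)
d=np.load("wrist3.npz");im,K,W=d["im"],d["K"],d["W"]
r=lambda u,v,z:ray(u,v,K,W,z)[:2]
B=np.array([r(*p,.12) for p in((223,71),(422,71),(403,296),(244,296))]);print("box",B.mean(0),[np.linalg.norm(B[i]-B[i-1]) for i in range(4)])
T=np.array([r(*p,.139) for p in((282,127),(361,127),(356,269),(287,269))]);print("tin",T.mean(0),[np.linalg.norm(T[i]-T[i-1]) for i in range(4)])
print("jar",r(84,220,.06)); 
lab=cv2.cvtColor(im,cv2.COLOR_RGB2LAB).astype(int); print(lab[70,100],lab[70,60])
m=(lab[:,:,2]<130).astype(np.uint8);m[130:]=0;m[:,150:]=0
m=cv2.morphologyEx(m,cv2.MORPH_OPEN,np.ones((21,21)))
c=max(cv2.findContours(m,0,2)[0],key=cv2.contourArea);P=np.array([r(*p[0],.012) for p in c],np.float32)
print("lid",cv2.minEnclosingCircle(P*1000),"tab",r(111,114,.012))
d=np.load("scene3.npz");im,K,W=d["im"],d["K"],d["W"]
hsv=cv2.cvtColor(im,cv2.COLOR_RGB2LAB).astype(int);print(hsv[180,245:262])
m=(hsv[:,:,2]<131)&(hsv[:,:,0]>60); m[:160]=0;m[205:]=0;m[:,235:]&=True;m[:,:236]=0;m[:,275:]=0
m=cv2.morphologyEx(m.astype(np.uint8),cv2.MORPH_CLOSE,np.ones((7,7)))
c=max(cv2.findContours(m,0,2)[0],key=cv2.contourArea);x,y,w,h=cv2.boundingRect(c);print(x,y,w,h)
print("dish", r(x+w/2-.5,y,.03)) # far rim
for v in(y,): 
  f=r(x+w/2-.5,y,.03); print(f+[.03,0]); n=r(x+w/2-.5,y+h-1,0.0);print(n-[.03,0], np.linalg.norm(r(x,y+10,.03)-r(x+w-1,y+10,.03)))
E
```

```text
box [0.5134 0.1812] [np.float64(0.2095467847316684), np.float64(0.16096477968169412), np.float64(0.20964605440867642), np.float64(0.16126827759305673)]
tin [0.5146 0.18  ] [np.float64(0.12493315552842803), np.float64(0.062198082048547716), np.float64(0.12495754755334174), np.float64(0.06277325423427746)]
jar [ 0.609  -0.0816]
[155 125 126] [186 123 136]
lid ((447.6564025878906, -94.75801849365234), 33.90065383911133) tab [ 0.4891 -0.0826]
[[128 129 131]
 [174 128 132]
 [198 129 132]
 [198 129 132]
 [196 128 132]
 [196 128 132]
 [195 128 132]
 [195 129 132]
 [194 129 132]
 [196 128 132]
 [195 128 133]
 [194 129 132]
 [196 129 132]
 [194 128 132]
 [195 128 132]
 [197 129 132]
 [195 128 132]]
247 172 5 6
dish [ 0.4077 -0.2634]
[ 0.4377 -0.2634]
[ 0.3693 -0.2691] 0.010660796081098068
```

```bash
python3 -m inch '[[0.016,-0.0403,0,0],[0.016,-0.0403,0,0],[0.016,-0.0403,0,0],[0.016,-0.0403,0,0],[0.016,-0.0403,0,0],[0.016,-0.0403,0,0],[0.016,-0.0403,0,0],[0.016,-0.0403,0,0],[0.016,-0.0403,0,0],[0.016,-0.0403,0,0],[0,0,0,0],[0,0,0,0]]'; python3 -m inch '[[0,0,0,0],[0,0,0,0],[0,0,0,0]]'
python3 - <<'E'
from h import *
im,K,W=cam("wrist","wrist4"); np.savez("wrist4",im=im,K=K,W=W)
print(tool().round(4),bot.get_obs()["q"].round(2))
E
```

```text
t: 9.7
eef_pos: [0.4349, -0.2469, 0.2399]
tool_rot: [-0.001, -0.093, 0.996, 0.001]
contact_force: [0.6, 0.7, -0.3]
gripper_width: 1.002
grasp_force: 0.0
t: 10.0
eef_pos: [0.4364, -0.2452, 0.2412]
tool_rot: [-0.0, -0.095, 0.995, 0.0]
contact_force: [-0.2, -0.1, 0.7]
gripper_width: 1.0
grasp_force: 0.0
[[-9.819e-01 -1.892e-01 -0.000e+00  4.364e-01]
 [-1.892e-01  9.819e-01  2.000e-04 -2.454e-01]
 [ 0.000e+00  2.000e-04 -1.000e+00  2.413e-01]
 [ 0.000e+00  0.000e+00  0.000e+00  1.000e+00]] [ 0.57  0.21 -0.21  1.96  0.05  0.98  2.1 ]
```

View pics/wrist4.png

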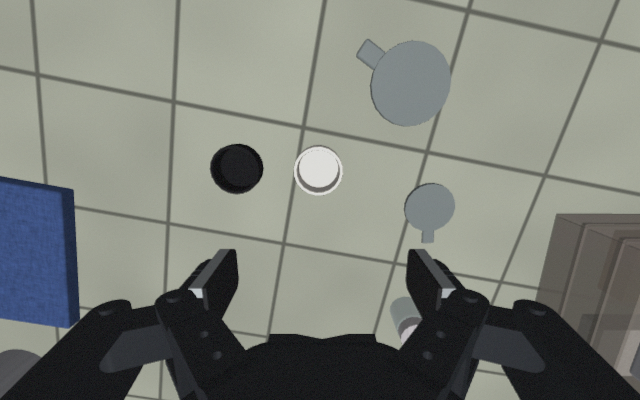

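The white dish rim is centred at (318,170), with the black dish 81 px to its left at (237,168). The small lid is at (429,207), tab downward at (428,237).

```bash
python3 - <<'E'
from h import *
np.set_printoptions(precision=4,suppress=True)
d=np.load("wrist4.npz");im,K,W=d["im"],d["K"],d["W"]
r=lambda u,v,z:ray(u,v,K,W,z)[:2]
lab=cv2.cvtColor(im,cv2.COLOR_RGB2LAB).astype(int)
m=(lab[:,:,0]>150)&(lab[:,:,2]<134)&(lab[:,:,1]>125)
m[:130]=0;m[210:]=0;m[:,280:360]&=True;m[:,:280]=0;m[:,360:]=0
c=max(cv2.findContours(m.astype(np.uint8),0,2)[0],key=cv2.contourArea)
P=np.array([r(*p[0],.03) for p in c],np.float32);print("dish",cv2.minEnclosingCircle(P*1000),cv2.boundingRect(c))
m=(lab[:,:,2]<131)&(lab[:,:,0]<165)&(lab[:,:,0]>90);m[:170]=0;m[260:]=0;m[:,:395]=0;m[:,470:]=0
m=cv2.morphologyEx(m.astype(np.uint8),cv2.MORPH_OPEN,cv2.getStructuringElement(2,(21,21)))
c=max(cv2.findContours(m,0,2)[0],key=cv2.contourArea)
P=np.array([r(*p[0],.012) for p in c],np.float32);C=cv2.minEnclosingCircle(P*1000);print("lid",C,"tab",r(428,237,.012))
t=r(428,237,.012)-np.array(C[0])/1000;print(np.degrees(np.arctan2(t[1],t[0])))
E
```

```text
dish ((423.97052001953125, -250.71971130371094), 30.49332618713379) (293, 146, 50, 50)
lid ((448.01385498046875, -97.68567657470703), 33.7183723449707) tab [ 0.4878 -0.0874]
14.553346207292918
```

```bash
python3 - <<'E'
from h import *
np.set_printoptions(precision=4,suppress=True)
d=np.load("side0.npz");im,K,W=d["im"],d["K"],d["W"]
r=lambda u,v,z:ray(u,v,K,W,z)[:2]
lab=cv2.cvtColor(im,cv2.COLOR_RGB2LAB).astype(int)
def bb(x0,x1,y0,y1,f,k=1):
    m=f(lab).astype(np.uint8);q=np.zeros_like(m);q[y0:y1,x0:x1]=m[y0:y1,x0:x1]
    if k>1:q=cv2.morphologyEx(q,cv2.MORPH_OPEN,np.ones((k,k)))
    c=max(cv2.findContours(q,0,2)[0],key=cv2.contourArea);return cv2.boundingRect(c)
print(lab[262:295:3,289],lab[237,290],lab[237,265],lab[211,354])
b=bb(265,312,255,300,lambda l:(l[:,:,2]<134)&(l[:,:,1]>126));print("dish",b,r(b[0]+b[2]/2-.5,271,.03),r(b[0],271,.03)-r(b[0]+b[2]-1,271,.03))
b=bb(270,320,222,250,lambda l:(l[:,:,2]<131)&(l[:,:,0]<165),9);print("lid",b,r(b[0]+b[2]/2-.5,b[1]+b[3]/2-2,.012))
b=bb(340,368,200,240,lambda l:(l[:,:,2]<134)&(l[:,:,1]>126));print("jar",b,r(b[0]+b[2]/2-.5,212,.06))
E
```

```text
[[152 123 135]
 [141 127 133]
 [134 126 133]
 [134 127 133]
 [185 126 134]
 [187 126 135]
 [185 126 134]
 [130 128 132]
 [131 128 133]
 [133 127 132]
 [102 124 134]] [113 124 129] [156 123 136] [170 128 129]
dish (276, 265, 27, 27) [ 0.4264 -0.2473] [-0.0541  0.0099]
lid (279, 230, 23, 15) [ 0.4498 -0.0964]
jar (346, 207, 17, 13) [ 0.6095 -0.0932]
```

```bash
python3 -m inch '[[0.011,-0.0025,0.03,0],[0,0,0.04,0],[0,0,0.04,0],[0,0,0.04,0],[0,0,0.035,0],[0,0,0.02,0],[0,0,0.016,0],[0,0,0,0],[0,0,0,0],[0,0,0,0]]' 0.0854 40; python3 -m inch '[[0,0,0,0],[0,0,0,0],[0,0,0,0],[0,0,0,0],[0,0,0,0],[0,0,0,0]]' 0 30; python3 -m inch '[[0,0,-0.01,0],[0,0,-0.03,0],[0,0,-0.04,0],[0,0,-0.04,0],[0,0,-0.04,0],[0,0,-0.04,0],[0,0,-0.02,0],[0,0,0,0],[0,0,0,0]]'
```

```text
t: 11.05
eef_pos: [0.4266, -0.2511, 0.0213]
tool_rot: [0.001, -0.094, 0.996, -0.0]
contact_force: [-0.1, 0.2, 0.5]
gripper_width: 0.996
grasp_force: 0.0
t: 11.65
eef_pos: [0.4263, -0.2512, 0.0214]
tool_rot: [0.001, -0.094, 0.996, -0.0]
contact_force: [-1.4, 0.9, 7.4]
gripper_width: 0.686
grasp_force: 30.7
t: 12.55
eef_pos: [0.4253, -0.2508, 0.2405]
tool_rot: [0.0, -0.094, 0.996, -0.0]
contact_force: [-0.1, 0.5, -2.1]
gripper_width: 0.689
grasp_force: 33.0
```

```bash
python3 -m inch '[[-0.0171,0.0406,0,0],[-0.0171,0.0406,0,0],[-0.0171,0.0406,0,0],[-0.0171,0.0406,0,0],[-0.0171,0.0406,0,0],[-0.0171,0.0406,0,0],[-0.0171,0.0406,0,0],[-0.0171,0.0406,0,0],[-0.0171,0.0406,0,0],[-0.0171,0.0406,0,0],[0,0,0,0],[0,0,0,0]]'; python3 -m inch '[[0,0,0,0],[0,0,0.02,0],[0,0,0,0],[0,0,0,0]]'
python3 - <<'E'
from h import *
im,K,W=cam("wrist","wrist5"); np.savez("wrist5",im=im,K=K,W=W)
print(tool().round(4))
E
```

```text
t: 13.75
eef_pos: [0.5164, 0.1808, 0.2384]
tool_rot: [-0.002, -0.096, 0.995, -0.0]
contact_force: [-0.4, -1.5, -1.8]
gripper_width: 0.689
grasp_force: 33.0
t: 14.15
eef_pos: [0.5173, 0.1785, 0.22]
tool_rot: [-0.001, -0.093, 0.996, -0.0]
contact_force: [0.1, -0.8, -0.6]
gripper_width: 0.685
grasp_force: 33.0
[[-9.826e-01 -1.860e-01 -1.000e-04  5.177e-01]
 [-1.860e-01  9.826e-01 -4.000e-04  1.790e-01]
 [ 2.000e-04 -3.000e-04 -1.000e+00  2.206e-01]
 [ 0.000e+00  0.000e+00  0.000e+00  1.000e+00]]
```

View pics/wrist5.png

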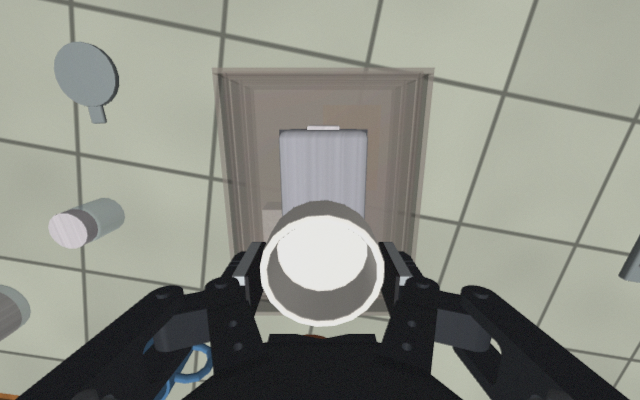

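The dish is held level, its rim centred at (322,271), with the tin's near edge at row 130 spanning columns 280–367.

```bash
python3 - <<'E'
from h import *
np.set_printoptions(precision=4,suppress=True)
d=np.load("wrist5.npz");K,W=d["K"],d["W"];T=tool()
r=lambda u,v,z:ray(u,v,K,W,z)[:2]
a=r(261,271,.2296);b=r(384,271,.2296);top=r(322,216,.2296);bot_=r(322,326,.2296)
print(np.linalg.norm(a-b),np.linalg.norm(top-bot_),"dish",(a+b)/2,(top+bot_)/2)
p=r(280,130,.139);q=r(367,130,.139);e=np.array([.982,.187]);print(np.linalg.norm(p-q),"tin",(p+q)/2+.0635*e)
E
```

```text
0.05731356110187665 0.05746457172502233 dish [0.5133 0.1792] [0.515  0.1793]
0.062011552987334594 tin [0.5155 0.1806]
```

```bash
python3 -m inch '[[0,0.001,0.02,0],[0,0,0.015,0],[0,0,0.01,0],[0,0,0.006,0],[0,0,0.004,0],[0,0,0.002,0],[0,0,0.001,0],[0,0,0,0],[0,0,0,0]]'
```

```text
t: 15.1
eef_pos: [0.5176, 0.1811, 0.1626]
tool_rot: [0.0, -0.094, 0.996, 0.0]
contact_force: [-0.1, -0.9, -0.8]
gripper_width: 0.694
grasp_force: 33.0
```

```bash
python3 -m inch '[[0,0,0.001,0],[0,0,0.001,0],[0,0,0,0],[0,0,0,0]]'
```

```text
t: 15.5
eef_pos: [0.5176, 0.1811, 0.1606]
tool_rot: [0.0, -0.094, 0.996, 0.0]
contact_force: [-1.2, 0.2, 1.8]
gripper_width: 0.688
grasp_force: 33.3
```

```bash
python3 -m inch '[[0,0,0,0],[0,0,0,0],[0,0,0,0],[0,0,0,0],[0,0,0,0]]' 0.0854 20;  python3 -m inch '[[0,0,-0.005,0],[0,0,-0.02,0],[0,0,-0.03,0],[0,0,-0.025,0],[0,0,0,0],[0,0,0,0],[0,0,0,0]]'
python3 - <<'E'
from h import *
im,K,W=cam("wrist","wrist6"); np.savez("wrist6",im=im,K=K,W=W)
print(tool().round(4))
E
```

```text
t: 16.0
eef_pos: [0.5175, 0.181, 0.1603]
tool_rot: [0.0, -0.094, 0.996, 0.0]
contact_force: [-0.8, -0.0, 1.2]
gripper_width: 1.002
grasp_force: 0.0
t: 16.7
eef_pos: [0.5169, 0.1806, 0.2395]
tool_rot: [-0.001, -0.094, 0.996, -0.0]
contact_force: [0.0, 0.1, -0.2]
gripper_width: 0.998
grasp_force: 0.0
[[-9.823e-01 -1.874e-01 -1.800e-03  5.168e-01]
 [-1.874e-01  9.823e-01 -7.000e-04  1.806e-01]
 [ 1.900e-03 -4.000e-04 -1.000e+00  2.393e-01]
 [ 0.000e+00  0.000e+00  0.000e+00  1.000e+00]]
```

View pics/wrist6.png

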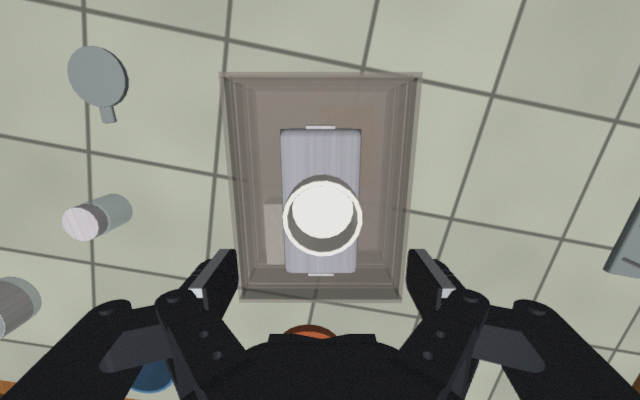

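The dish stands on the tin, its rim centred at (322,218) and the tin's corners at (281,129) to (355,273).

```bash
python3 - <<'E'
from h import *
np.set_printoptions(precision=4,suppress=True)
d=np.load("wrist6.npz");K,W=d["K"],d["W"];T=tool()
r=lambda u,v,z:ray(u,v,K,W,z)[:2]
print("dish",r(322.5,218,.169),"w",r(283,218,.169)-r(362,218,.169))
print("tin",np.mean([r(*p,.139) for p in((281,129),(361,129),(355,273),(286,273))],0), bot.finger_overhang)
E
python3 -m inch '[[0.0169,-0.0372,0,0],[0.0169,-0.0372,0,0],[0.0169,-0.0372,0,0],[0.0169,-0.0372,0,0],[0.0169,-0.0372,0,0],[0.0169,-0.0372,0,0],[0.0169,-0.0372,0,0],[0,0,0,-3.8],[0,0,0,0],[0,0,0,0],[0,0,0,0]]' 0.077
python3 - <<'E'
from h import *
im,K,W=cam("wrist","wrist7"); np.savez("wrist7",im=im,K=K,W=W)
print(tool().round(4), bot.finger_overhang)
E
```

```text
dish [0.5145 0.1818] w [ 0.011  -0.0573]
tin [0.5147 0.1805] 0.014
t: 17.85
eef_pos: [0.4502, -0.0959, 0.24]
tool_rot: [-0.0, -0.128, 0.992, 0.0]
contact_force: [-1.0, 0.5, 1.4]
gripper_width: 0.902
grasp_force: 0.0
[[-9.674e-01 -2.532e-01 -4.000e-04  4.502e-01]
 [-2.532e-01  9.674e-01  4.000e-04 -9.590e-02]
 [ 3.000e-04  5.000e-04 -1.000e+00  2.401e-01]
 [ 0.000e+00  0.000e+00  0.000e+00  1.000e+00]] 0.014
```

View pics/wrist7.png

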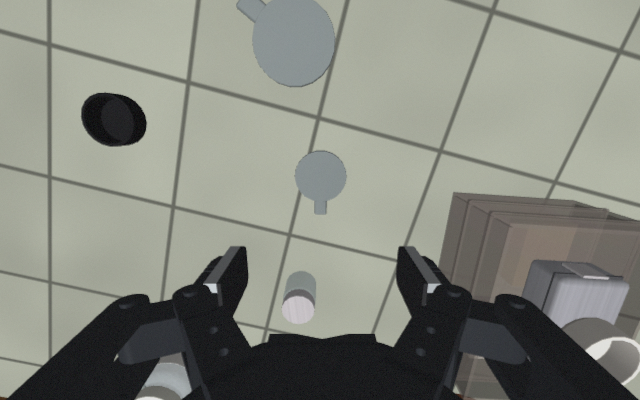

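The small lid is centred at (320,175), its tab straight down at (320,208), so the jaws lie across its y. Fingers and path are clear.

```bash
python3 - <<'E'
from h import *
d=np.load("wrist7.npz");K,W=d["K"],d["W"];T=tool()
p=ray(320.5,175,K,W,.012);print(p.round(4),(np.linalg.inv(T)@[*p,1]).round(4), (ray(295,175,K,W,.012)-ray(346,175,K,W,.012)).round(4))
E
python3 -m inch '[[0,0,0.04,0],[0,0,0.04,0],[0,0,0.04,0],[0,0,0.04,0],[0,0,0.03,0],[0,0,0.02,0],[0,0,0.01,0],[0,0,0,0],[0,0,0,0]]'
```

```text
[ 0.4456 -0.0972  0.012 ] [ 4.700e-03 -2.000e-04  2.281e-01  1.000e+00] [ 0.0164 -0.0625  0.    ]
t: 18.8
eef_pos: [0.4507, -0.0967, 0.0209]
tool_rot: [0.0, -0.127, 0.992, -0.0]
contact_force: [0.3, 0.2, 0.3]
gripper_width: 0.903
grasp_force: 0.0
```

```bash
python3 -m inch '[[0.003,0,0.003,0],[0,0,0.002,0],[0,0,0.002,0],[0,0,0,0]]'; python3 -m inch '[[0,0,0.002,0],[0,0,0.001,0],[0,0,0,0],[0,0,0,0]]'
```

```text
t: 19.2
eef_pos: [0.4472, -0.0978, 0.0134]
tool_rot: [0.0, -0.127, 0.992, -0.0]
contact_force: [-0.6, -0.4, -0.0]
gripper_width: 0.898
grasp_force: 0.0
t: 19.6
eef_pos: [0.4471, -0.0977, 0.0102]
tool_rot: [-0.0, -0.127, 0.992, 0.0]
contact_force: [-0.9, -0.0, 0.3]
gripper_width: 0.905
grasp_force: 0.0
```

```bash
python3 -m inch '[[0,0,0.002,0],[0,0,0,0]]'; python3 -m inch '[[0,0,0.002,0],[0,0,0,0]]'
```

```text
t: 19.8
eef_pos: [0.447, -0.0977, 0.0081]
tool_rot: [-0.0, -0.127, 0.992, 0.0]
contact_force: [0.4, -0.6, -0.0]
gripper_width: 0.903
grasp_force: 0.0
t: 20.0
eef_pos: [0.447, -0.0977, 0.0061]
tool_rot: [-0.0, -0.127, 0.992, 0.0]
contact_force: [0.6, 0.3, 0.4]
gripper_width: 0.903
grasp_force: 0.0
```

```bash
python3 -m inch '[[0,0,-0.002,0],[0,0,0,0]]'; python3 -m inch '[[0,0,0,0],[0,0,0,0],[0,0,0,0],[0,0,0,0],[0,0,0,0],[0,0,0,0]]' 0 25
```

```text
t: 20.2
eef_pos: [0.4473, -0.0977, 0.0085]
tool_rot: [0.0, -0.127, 0.992, -0.0]
contact_force: [-0.6, -0.1, 0.0]
gripper_width: 0.904
grasp_force: 0.0
t: 20.8
eef_pos: [0.4473, -0.0977, 0.0086]
tool_rot: [0.0, -0.127, 0.992, -0.0]
contact_force: [-0.5, -0.2, 5.3]
gripper_width: 0.758
grasp_force: 26.5
```

```bash
python3 -m inch '[[0,0,-0.005,0],[0,0,-0.02,0],[0,0,-0.04,0],[0,0,-0.05,0],[0,0,-0.05,0],[0,0,-0.04,0],[0,0,-0.02,0],[0,0,-0.005,0],[0,0,0,0]]'; python3 -m inch '[[-0.0197,0.036,0,0],[-0.0197,0.036,0,0],[-0.0197,0.036,0,0],[-0.0197,0.036,0,0],[-0.0197,0.036,0,0],[-0.0197,0.036,0,0],[-0.0197,0.036,0,0],[0,0,0,0],[0,0,0,0],[0,0,0,0],[0,0,0,0]]'
python3 - <<'E'
from h import *
for n in("wrist","side","scene"):
    im,K,W=cam(n,n+"8"); np.savez(n+"8",im=im,K=K,W=W)
print(tool().round(4))
a=cv2.imread("pics/wrist8.png")[60:360,140:500]
b=cv2.resize(cv2.imread("pics/side8.png")[90:190,230:350],(360,300),interpolation=2)
cv2.imwrite("pics/c8.png",np.hstack([a,b]))
E
```

```text
t: 21.7
eef_pos: [0.447, -0.0978, 0.2384]
tool_rot: [0.0, -0.127, 0.992, -0.0]
contact_force: [0.4, 0.1, -0.5]
gripper_width: 0.753
grasp_force: 28.1
t: 22.8
eef_pos: [0.5168, 0.179, 0.2375]
tool_rot: [-0.001, -0.126, 0.992, -0.001]
contact_force: [-0.4, 0.2, -0.6]
gripper_width: 0.759
grasp_force: 28.1
[[-9.681e-01 -2.505e-01  0.000e+00  5.171e-01]
 [-2.505e-01  9.681e-01 -5.000e-04  1.798e-01]
 [ 1.000e-04 -5.000e-04 -1.000e+00  2.382e-01]
 [ 0.000e+00  0.000e+00  0.000e+00  1.000e+00]]
```

View pics/c8.png

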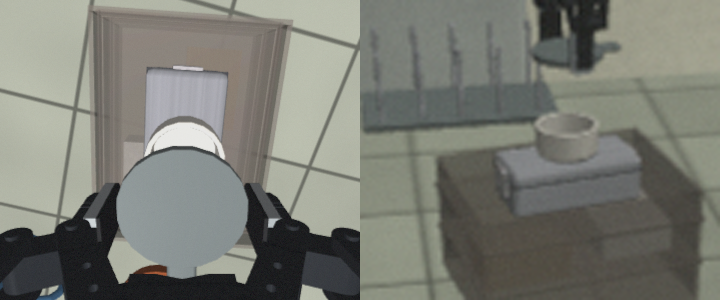

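The lid is held level: disc centre at wrist pixel (323,267), tab away from the camera. The dish's rim shows beneath.

```bash
python3 - <<'E'
from h import *
np.set_printoptions(precision=4,suppress=True)
d=np.load("wrist8.npz");im,K,W=d["im"],d["K"],d["W"];T=tool()
lab=cv2.cvtColor(im,cv2.COLOR_RGB2LAB).astype(int); print(lab[267,323],lab[267,380],lab[200,323],lab[300,323])
s=lab[267,323]; m=((abs(lab-s)*[.4,1,1]).sum(2)<10).astype(np.uint8); m[:195]=0;m[335:]=0;m[:,:250]=0;m[:,396:]=0
m=cv2.morphologyEx(m,cv2.MORPH_OPEN,cv2.getStructuringElement(2,(41,41)))
c=max(cv2.findContours(m,0,2)[0],key=cv2.contourArea);print(cv2.boundingRect(c))
P=np.array([ray(*p[0],K,W,.2416)[:2] for p in c],np.float32);C=cv2.minEnclosingCircle(P*1000);print("lid",C)
e=np.array([.5145,.1818,0])-[*np.array(C[0])/1000,0];print("tool shift",T[:3,:3].T@e)
E
```

```text
[156 124 127] [149 124 127] [235 128 129] [153 125 126]
(257, 210, 130, 122)
lid ((517.5258178710938, 180.5651397705078), 33.16231918334961)
tool shift [ 0.0026  0.002  -0.    ]
```

```bash
python3 -m inch '[[0.002,0.0012,0.02,0],[0,0,0.02,0],[0,0,0.01,0],[0,0,0.005,0],[0,0,0.003,0],[0,0,0,0],[0,0,0,0],[0,0,0,0]]'
```

```text
t: 23.75
eef_pos: [0.5152, 0.1817, 0.181]
tool_rot: [0.001, -0.127, 0.992, 0.0]
contact_force: [0.8, -0.6, -0.4]
gripper_width: 0.758
grasp_force: 28.1
```

```bash
python3 -m inch '[[0,0,0.001,0],[0,0,0.001,0],[0,0,0.001,0],[0,0,0,0],[0,0,0,0]]'; python3 -m inch '[[0,0,0.001,0],[0,0,0.001,0],[0,0,0,0],[0,0,0,0]]'
```

```text
t: 24.25
eef_pos: [0.5148, 0.1815, 0.1772]
tool_rot: [-0.0, -0.127, 0.992, 0.0]
contact_force: [-0.2, -0.1, -1.1]
gripper_width: 0.757
grasp_force: 28.1
t: 24.65
eef_pos: [0.5148, 0.1815, 0.1753]
tool_rot: [-0.0, -0.127, 0.992, 0.0]
contact_force: [0.8, 0.7, 0.5]
gripper_width: 0.757
grasp_force: 28.1
```

Entering with no contact. Continue home.

```bash
python3 -m inch '[[0,0,0.001,0],[0,0,0.001,0],[0,0,0,0],[0,0,0,0]]'; python3 -m inch '[[0,0,0.001,0],[0,0,0,0],[0,0,0,0]]'
```

```text
t: 25.05
eef_pos: [0.5148, 0.1815, 0.1733]
tool_rot: [-0.0, -0.127, 0.992, 0.0]
contact_force: [-0.3, 0.6, -0.4]
gripper_width: 0.758
grasp_force: 28.1
t: 25.35
eef_pos: [0.515, 0.1816, 0.1727]
tool_rot: [0.0, -0.127, 0.992, -0.0]
contact_force: [-0.8, -0.2, 4.3]
gripper_width: 0.755
grasp_force: 28.3
```

```bash
python3 -m inch '[[0,0,0,0],[0,0,0,0],[0,0,0,0],[0,0,0,0],[0,0,0,0]]' 0.0854 20;  python3 -m inch '[[0,0,-0.005,0],[0,0,-0.02,0],[0,0,-0.03,0],[0,0,-0.025,0],[0,0,0,0],[0,0,0,0],[0,0,0,0]]'
python3 - <<'E'
from h import *
for n in("wrist","side","scene"):
    im,K,W=cam(n,n+"9"); np.savez(n+"9",im=im,K=K,W=W)
print(tool().round(4))
a=cv2.imread("pics/wrist9.png")[60:360,140:500]
b=cv2.resize(cv2.imread("pics/side9.png")[90:190,230:350],(360,300),interpolation=2)
cv2.imwrite("pics/c9.png",np.hstack([a,b]))
E
```

```text
t: 25.85
eef_pos: [0.5148, 0.1815, 0.1722]
tool_rot: [-0.0, -0.127, 0.992, 0.0]
contact_force: [0.2, -0.7, 0.8]
gripper_width: 1.003
grasp_force: 0.0
t: 26.55
eef_pos: [0.5143, 0.1812, 0.2515]
tool_rot: [-0.001, -0.127, 0.992, -0.0]
contact_force: [0.5, 0.1, 0.4]
gripper_width: 0.998
grasp_force: 0.0
[[-9.677e-01 -2.521e-01 -1.700e-03  5.143e-01]
 [-2.521e-01  9.677e-01 -6.000e-04  1.813e-01]
 [ 1.800e-03 -1.000e-04 -1.000e+00  2.513e-01]
 [ 0.000e+00  0.000e+00  0.000e+00  1.000e+00]]
```

View pics/c9.png

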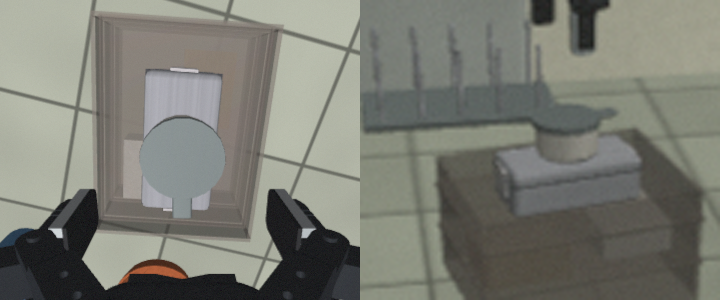

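The lid is home and level on the dish, disc centre at wrist pixel (322,217). Now the jar.

```bash
python3 - <<'E'
from h import *
d=np.load("wrist9.npz");im,K,W=d["im"],d["K"],d["W"]
print(ray(322,217,K,W,.176).round(4),(ray(280,217,K,W,.176)-ray(365,217,K,W,.176)).round(4))
E
python3 -m inch '[[-0.0039,-0.04,0,0],[-0.0039,-0.04,0,0],[-0.0039,-0.04,0,0],[-0.0039,-0.04,0,0],[-0.0039,-0.04,0,0],[-0.0039,-0.04,0,0],[-0.0039,-0.04,0,0],[0,0,0.01,0],[0,0,0,0],[0,0,0,0],[0,0,0,0]]' 0.075
python3 - <<'E'
from h import *
im,K,W=cam("wrist","wrist10"); np.savez("wrist10",im=im,K=K,W=W);T=tool();print(T.round(4))
lab=cv2.cvtColor(im,cv2.COLOR_RGB2LAB).astype(int)
m=(lab[:,:,1]>127)&(lab[:,:,2]<131)&(lab[:,:,0]>140); m[:100]=0;m[240:]=0;m[:,:240]=0;m[:,400:]=0
m=cv2.morphologyEx(m.astype(np.uint8),cv2.MORPH_OPEN,np.ones((5,5)))
c=max(cv2.findContours(m,0,2)[0],key=cv2.contourArea);print(cv2.boundingRect(c))
P=np.array([ray(*p[0],K,W,.06)[:2] for p in c],np.float32);C=cv2.minEnclosingCircle(P*1000);print("jar",C)
print((T[:3,:3].T@([*np.array(C[0])/1000,0]-T[:3,3])).round(4))
E
```

```text
[0.5129 0.1823 0.176 ] [ 0.0162 -0.0622  0.    ]
t: 27.8
eef_pos: [0.6117, -0.0807, 0.2425]
tool_rot: [0.0, -0.128, 0.992, 0.0]
contact_force: [-0.5, 0.4, 0.5]
gripper_width: 0.879
grasp_force: 0.0
[[-9.671e-01 -2.543e-01  4.000e-04  6.118e-01]
 [-2.543e-01  9.671e-01  4.000e-04 -8.090e-02]
 [-5.000e-04  3.000e-04 -1.000e+00  2.427e-01]
 [ 0.000e+00  0.000e+00  0.000e+00  1.000e+00]]
(300, 168, 37, 35)
jar ((611.0807495117188, -83.89403533935547), 20.774065017700195)
[ 0.0016 -0.0028  0.2427]
```

View pics/wrist10.png

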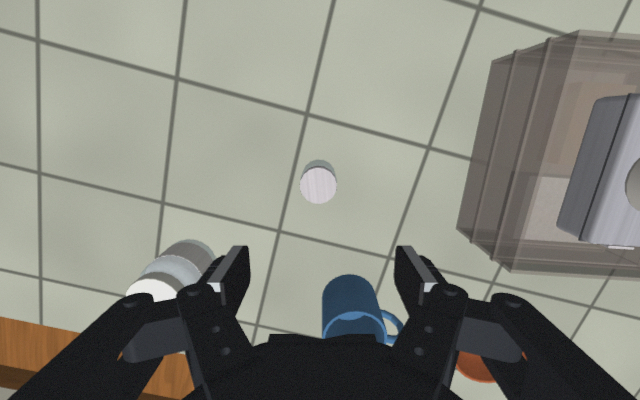

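The jar cap is at (318,185), between the open jaws. The mug and the big jar are well clear of the descent.

```bash
python3 -m inch '[[0,-0.0028,0.03,0],[0,0,0.04,0],[0,0,0.04,0],[0,0,0.04,0],[0,0,0.03,0],[0,0,0.02,0],[0,0,0.013,0],[0,0,0,0],[0,0,0,0],[0,0,0,0]]'; python3 -m inch '[[0,0,0,0],[0,0,0,0],[0,0,0,0],[0,0,0,0],[0,0,0,0],[0,0,0,0],[0,0,0,0]]' 0 30; python3 -m inch '[[0,0,-0.005,0],[0,0,-0.02,0],[0,0,-0.04,0],[0,0,-0.05,0],[0,0,-0.05,0],[0,0,-0.05,0],[0,0,-0.025,0],[0,0,0,0],[0,0,0,0]]'
```

```text
t: 28.85
eef_pos: [0.6137, -0.0851, 0.0309]
tool_rot: [0.001, -0.127, 0.992, -0.0]
contact_force: [-1.0, -0.5, 0.1]
gripper_width: 0.879
grasp_force: 0.0
t: 29.55
eef_pos: [0.6131, -0.0854, 0.0304]
tool_rot: [0.001, -0.127, 0.992, -0.0]
contact_force: [-1.8, 0.2, 6.5]
gripper_width: 0.51
grasp_force: 30.2
t: 30.45
eef_pos: [0.6121, -0.0853, 0.2691]
tool_rot: [-0.0, -0.127, 0.992, -0.0]
contact_force: [0.3, -0.7, -2.9]
gripper_width: 0.501
grasp_force: 31.0
```

```bash
python3 -m inch '[[0.0033,0.0353,0,0],[0.0033,0.0353,0,0],[0.0033,0.0353,0,0],[0.0033,0.0353,0,0],[0.0033,0.0353,0,0],[0.0033,0.0353,0,0],[0.0033,0.0353,0,0],[0.0033,0.0353,0,0],[0,0,0,0],[0,0,0,0],[0,0,0,0],[0,0,0,0]]'
python3 - <<'E'
from h import *
im,K,W=cam("wrist","wrist11"); np.savez("wrist11",im=im,K=K,W=W);T=tool();print(T.round(4))
E
```

```text
t: 31.65
eef_pos: [0.5161, 0.1797, 0.2684]
tool_rot: [-0.001, -0.126, 0.992, -0.0]
contact_force: [-0.7, 0.2, -0.9]
gripper_width: 0.502
grasp_force: 31.0
[[-9.683e-01 -2.499e-01 -8.000e-04  5.161e-01]
 [-2.499e-01  9.683e-01 -7.000e-04  1.799e-01]
 [ 1.000e-03 -4.000e-04 -1.000e+00  2.687e-01]
 [ 0.000e+00  0.000e+00  0.000e+00  1.000e+00]]
```

View pics/wrist11.png

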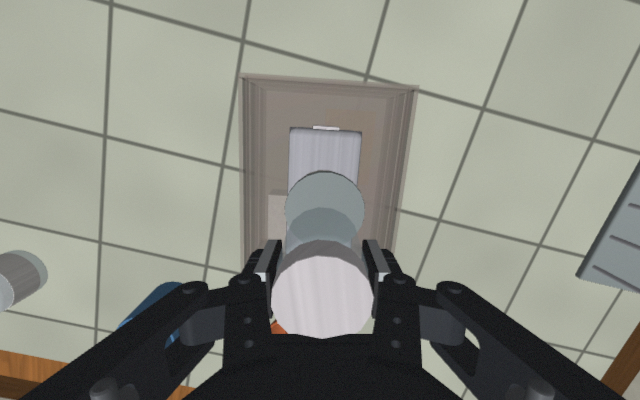

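The jar hangs upright, its cap centred at (322,291), with the lid at about (325,210) behind it.

```bash
python3 - <<'E'
from h import *
d=np.load("wrist11.npz");im,K,W=d["im"],d["K"],d["W"];T=tool()
p=ray(322.5,291,K,W,.2983);print(p.round(4),(ray(272,291,K,W,.2983)-ray(373,291,K,W,.2983)).round(4))
print("shift",(T[:3,:3].T@([.5129,.1823,0]-p*[1,1,0])).round(4))
E
python3 -m inch '[[0.001,0.002,0.02,0],[0,0,0.015,0],[0,0,0.01,0],[0,0,0.006,0],[0,0,0.004,0],[0,0,0.002,0],[0,0,0,0],[0,0,0,0],[0,0,0,0]]'
```

```text
[0.5095 0.1795 0.2983] [ 0.01   -0.0386  0.    ]
shift [-0.004   0.0019 -0.    ]
t: 32.6
eef_pos: [0.5146, 0.1832, 0.2128]
tool_rot: [0.0, -0.127, 0.992, 0.0]
contact_force: [0.6, -0.1, -1.0]
gripper_width: 0.501
grasp_force: 31.0
```

```bash
python3 -m inch '[[-0.0035,-0.0005,0.002,0],[0,0,0.001,0],[0,0,0.001,0],[0,0,0,0],[0,0,0,0],[0,0,0,0]]'; python3 -m inch '[[0,0,0.001,0],[0,0,0,0],[0,0,0,0]]'
```

```text
t: 33.2
eef_pos: [0.5178, 0.1835, 0.2084]
tool_rot: [0.0, -0.127, 0.992, 0.0]
contact_force: [-1.1, 0.2, -0.7]
gripper_width: 0.502
grasp_force: 31.0
t: 33.5
eef_pos: [0.5178, 0.1834, 0.2073]
tool_rot: [-0.0, -0.127, 0.992, -0.0]
contact_force: [0.2, 0.4, -2.2]
gripper_width: 0.504
grasp_force: 31.0
```

```bash
python3 -m inch '[[0,0,0.001,0],[0,0,0,0],[0,0,0,0]]'
```

```text
t: 33.8
eef_pos: [0.5179, 0.1835, 0.2064]
tool_rot: [0.0, -0.127, 0.992, 0.0]
contact_force: [-0.1, -0.1, -0.3]
gripper_width: 0.498
grasp_force: 31.1
```

```bash
python3 -m inch '[[0,0,0.0007,0],[0,0,0,0],[0,0,0,0]]'; python3 -m inch '[[0,0,0,0],[0,0,0,0],[0,0,0,0],[0,0,0,0],[0,0,0,0],[0,0,0,0]]' 0.075 20;  python3 -m inch '[[0,0,-0.005,0],[0,0,-0.02,0],[0,0,-0.03,0],[0,0,-0.04,0],[0,0,-0.03,0],[0,0,0,0],[0,0,0,0],[0,0,0,0]]'
python3 - <<'E'
from h import *
for n in("wrist","side"):
    im,K,W=cam(n,n+"12"); np.savez(n+"12",im=im,K=K,W=W)
print(tool().round(4))
a=cv2.imread("pics/wrist12.png")[60:360,140:500]
b=cv2.resize(cv2.imread("pics/side12.png")[90:190,230:350],(360,300),interpolation=2)
cv2.imwrite("pics/c12.png",np.hstack([a,b]))
E
```

```text
t: 34.1
eef_pos: [0.518, 0.1835, 0.2063]
tool_rot: [0.0, -0.127, 0.992, -0.0]
contact_force: [-2.2, -1.3, 5.6]
gripper_width: 0.5
grasp_force: 31.6
t: 34.7
eef_pos: [0.5178, 0.1835, 0.2056]
tool_rot: [0.0, -0.127, 0.992, 0.0]
contact_force: [0.4, 1.3, 0.6]
gripper_width: 0.875
grasp_force: 0.0
t: 35.5
eef_pos: [0.5173, 0.1831, 0.3296]
tool_rot: [-0.001, -0.127, 0.992, -0.0]
contact_force: [0.3, -0.1, -0.2]
gripper_width: 0.879
grasp_force: 0.0
[[-9.677e-01 -2.521e-01 -2.200e-03  5.172e-01]
 [-2.521e-01  9.677e-01 -8.000e-04  1.831e-01]
 [ 2.400e-03 -2.000e-04 -1.000e+00  3.293e-01]
 [ 0.000e+00  0.000e+00  0.000e+00  1.000e+00]]
```

View pics/c12.png

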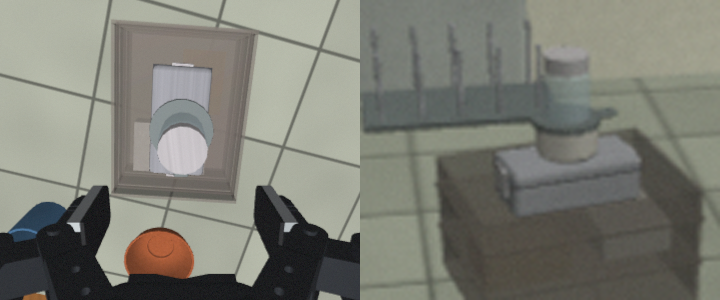

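The pile stands upright: jar cap at wrist pixel (322,211), lid disc at (322,190). In the side view all is level.

```bash
python3 - <<'E'
from h import *
d=np.load("wrist12.npz");K,W=d["K"],d["W"]
a=ray(322,211,K,W,.236)[:2];b=ray(322,190,K,W,.176)[:2];print("jar",a,"lid",b,np.linalg.norm(a-b))
if np.linalg.norm(a-b)<.008: print(bot.hand_in())
E
```

```text
jar [0.51679222 0.18439562] lid [0.5136365  0.18364653] 0.003243409681117391
the job is handed in; nothing more can be done
None
```

The lunch pile is built in the top box (tin, dish, lid, jar), each piece level and let go, with the jar about 3 mm off the lid's centre by the last picture; I handed it in at about 36 s and got no verdict back.

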